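# Set the make-up mirror and its light

### The job

Set up the make-up mirror for the next performer: raise it from the bottom until its column has clicked four times and let it rest on that fourth notch, and set its light dial to the third click from the off stop. Let go of both, and leave the other things on the table where they are.

Things in the scene. Friction and masses are not known exactly. Their poses are not given: they have to be found in the camera images.
- mirror_centre (a point): Centre of the round make-up mirror: an upright disc 120 mm across, 14 mm thick at the rim, plain metal frame. x axis = the disc's normal (level), z up. It can be pinched across its thickness at the top of the rim and lifted straight up. At the start it is all the way down, its centre 190 mm and its top 250 mm above the table.
- mirror (a joint): Rise of the mirror's column from the bottom in m (0 to 0.090). Five notches hidden in the sleeve, unevenly spaced, at least 12 mm apart, first click after 12 to 23 mm. Weight about 3.5 N, friction 1 N; before each click the lift needs 5 to 12 N more over some 9 mm, which falls away at once as the notch passes; 2 to 4 mm further it has clicked in, and the column, let go, sinks by 3 mm at most and stays.
- stand: The mirror's fixed foot, 140 mm across, 14 mm high, origin at the centre of its underside. On it a square sleeve, 38 mm wide at most and 105 mm high, from which the column, 16 mm thick, rises to the mirror.
- notch4: The bar of the fourth notch from the bottom, hidden in the sleeve; it is one piece with the column. Its origin is not at the bar but on the column's axis, at table height when the column is down.
- catch: Spring catch on the sleeve's side: dark block 22 x 20 x 24 mm, origin at the centre of its underside, 66 to 74 mm above the table (set differently each time). A black plunger knob, 16 mm across, axis 12 mm above the origin, sticks out to +y, its end 26 mm from the origin. At each click it moves out 4.5 mm and snaps back. Pulled out 6 mm (12 N) it lets the column drop to the bottom for a new count.
- dial_grip (a point): Point on the axis of the mirror light's dial, 58 mm above the table: a grip bar 40 mm long (x axis), 14 mm thick (y), from 39 to 73 mm high, z up, with a short dark mark on top towards -x. It stands on a white box 96 x 96 x 35 mm that does not move, with six metal pips round the dial, one for each position, the largest at the end stop (off).
- dial (a joint): Angle of the dial in rad: 0 at its end stop (off), growing clockwise seen from above. Five clicks, 0.42 apart (end at 2.10). At the start it is off, on the first or on the second click. Let go, it snaps into the nearest click; turning takes about 0.1 N m.
- lipstick: Bystander: stick tube, 22 wide, 68 tall mm; origin at the centre of its underside.
- brush_cup: Bystander: cup of brushes, 76 wide, 185 tall mm; origin at the centre of its underside.
- palette: Bystander: flat black palette of powders, 70 x 130 x 11 mm; origin at the centre of its underside.
- spray: Bystander: white bottle, 48 wide, 150 tall mm; origin at the centre of its underside.
- jar: Bystander: small glass jar, 64 wide, 50 tall mm; origin at the centre of its underside.
- compact: Bystander: round flat powder case, 76 wide, 17 tall mm; origin at the centre of its underside.
- hairbrush: Bystander: wooden hairbrush lying flat, 220 long, 22 tall mm; origin at the centre of its underside.
- hairdryer: Bystander: hand hairdryer lying on its side, 220 long, 72 tall mm; origin at the centre of its underside (of the barrel, near its middle).
Not all that is in view belongs to the job. What is shaped like the stand but orange is not meant. Leave any yellow look-alike of the part that bears dial_grip alone.

How it is judged:
At the end, for the whole second after the job is handed in: The mirror's column stands still with its fourth notch resting on the catch (with over 1 N) and the dial stands at its third click (within 0.15 rad of 1.26) (contact force between notch4 and catch above 1 N and value of joint dial between 1.11 and 1.41 rad and velocity of joint mirror between -0.01 and 0.01 m/s); the robot touches nothing.
It fails at once if a bystander is moved more than 30 mm (distance of any of lipstick, brush_cup, palette, spray, jar, compact, hairbrush, hairdryer from where it was at the start of the episode above 0.03 m).
It also fails if it takes over 72 s, if anything falls off the work surface, if the arm or the gripper's body presses on something with over 40 N, if the wrist force passes 120 N, or if a joint passes its speed limit or range.

### The arm

A 7-joint arm with a two-finger parallel gripper is mounted at the origin on the work surface. World frame = base frame: x ahead of the robot, y to its left, z up, the work surface at z = 0. Lengths are in m, angles in rad, forces in N, time in s.
With the tool pointing down it reaches from about 0.425 to 0.925 m from the base axis. Payload 6.8 kg.
Tool frame: the origin (TCP) lies on the centre line of the jaws, within the pads' length; the fingertips stand 17 mm ahead of it and the grasp point (between the pads) lies 2 mm behind it; z points along the fingers, x is the direction in which the jaws open and shut, and the axes are right-handed (so a half turn about z gives the same grasp; the last joint's range is limited). The gripper opens to 85 mm and grips with 20 to 120 N. Pads are 22 mm wide; open, the fingers measure 114 mm over their backs; the gripper's body (76 mm by 85 mm) begins 54 mm behind the grasp point. The pads swing forward as they close: fully open they stand 13 mm farther back than shut.
Start: joints at [-1.4, 0.477, 0.022, 1.555, -0.011, 1.109, -0.083], TCP at [0.186, 0.649, 0.217] pointing down, gripper open.
Joint ranges: [-2.96, 2.96], [-0.34, 2.1], [-1.41, 1.46], [0.24, 2.44], [-1.37, 4.51], [0.17, 1.92], [-2.96, 2.96]. Speed limits (rad/s): [2.39, 2.39, 3.14, 3.14, 3.14, 3.14, 3.14].

### API

Orientations are given as a rotation vector (axis times angle).
In Python, from bench import r gives the robot as it stands.
- The arm moves only by the tool arm_command, never from a script. Its argument "increments" is a list of rows, each a list of 3 entries, a list of its own where there are three numbers: the shift along the world's x, y, z in m, then the turn, a rotation vector about the world's x, y, z in rad, then the opening in per cent of the stroke, from 0 (shut) to 100 (fully open). A call has 1 to 10 rows; each row is the pose to reach, as a shift and turn from the pose commanded when the call began; what a row does not reach only later rows make up. A row lasts 1/10 s, in which the tool goes at most 50 mm and 8.59 degrees, less where a joint would pass 70% of its speed; a pose out of reach is approached as far as the arm can. A call with a gripper value outside its range is refused whole. The fingers move at their own pace and stop on an object; "newtons" is the grip in N (left out, the last holds). Time passes only in rows, so rows that repeat a pose let the fingers close. It gives the time, the measured TCP pose, the force and the opening at its end, in the units of the state.
- r.get_obs(): the state, without advancing time (a new reading comes with each control period).
- r.grab_frame(name): name is "scene" or "top" or "wrist"; returns the picture (480x640x3 uint8, blue, green, red); there is no depth.
- r.camera_model(name): a dict with "camera_matrix" (3x3 intrinsics, pixels), "D" ([k1, k2, p1, p2, k3] as OpenCV has them; the pictures are not rectified), "camera_from_world" (4x4, takes a point from world to camera coordinates). Camera axes: x right, y down, z forward; pixel columns grow to the right and rows downward; lengths in m; the calibration is good to about 2 mm. A picture is of the moment at which its call begins: read the wrist's pose just before it. camera_model takes no time and is no camera call; for the wrist camera it gives the pose at the moment of the call.
- r.hand_in(): hands the job in, once; it reports no verdict.
The state is a dict: "clock": time; "joints": joint angles; "qvel": joint speeds; "tau": joint torques, N m; "tcp_pos": TCP position; "orientation": TCP orientation; "contact_force": force on the tool from outside, world axes, zero at the start; "moment": the same for the moment, N m; "grip_width": finger opening in m.
Only numpy, scipy, OpenCV 4.12 (cv2) and the standard library are available. Lean on these libraries where they do the work, as an engineer would, in place of code of your own. Each camera call takes 0.05 s, during which the arm holds its last target. There are 200 camera calls.

## Working session

There is one attempt and no reset: what is moved stays moved. The work goes in short steps, Python scripts to look and compute and a tool call to move; the robot and the scene stay as the last step left them, time stands still between calls to the robot, and variables do not carry over. Pictures are saved under pics/ and viewed, about 8 in all and at most 12, crops included, and the job is handed in when it is done.

Besides the shell and the picture viewer there is one more tool, called after "Request:" as name(argument=value, ...) on one line, values as JSON. arm_command: Moves the arm, as the interface text tells. Its arguments: {"type":"object","properties":{"increments":{"type":"array","items":{"type":"array"}},"newtons":{"type":"number"}},"required":["increments"]}

```bash
mkdir -p pics; ls; python3 - <<'E'
from bench import r
import cv2,numpy as np
o=r.get_obs();print({k:np.round(v,3) for k,v in o.items()})
for n in("scene","top"):
    cv2.imwrite(f"pics/{n}0.png",r.grab_frame(n));m=r.camera_model(n);print(n,np.round(m["camera_matrix"],1).tolist(),np.round(m["D"],3),np.round(m["camera_from_world"],3).tolist())
E
```

```text
pics
{'clock': np.float64(0.0), 'joints': array([-1.4  ,  0.478,  0.022,  1.556, -0.011,  1.109, -0.083]), 'qvel': array([ 0.001, -0.001,  0.001,  0.001,  0.   , -0.   , -0.   ]), 'tau': array([ 0.0000e+00, -5.9646e+01,  1.6080e+00, -2.8120e+01,  1.2000e-02,
        9.0000e-03,  0.0000e+00]), 'tcp_pos': array([0.186, 0.648, 0.216]), 'orientation': array([ 2.508e+00,  1.891e+00, -2.000e-03]), 'contact_force': array([ 0.517, -0.219, -0.371]), 'moment': array([ 0.006,  0.016, -0.002]), 'grip_width': np.float64(0.085)}
scene [[493.1, 0.0, 306.9], [0.0, 493.1, 243.2], [0.0, 0.0, 1.0]] [-0.024  0.     0.     0.     0.   ] [[-0.674, 0.739, -0.024, 0.372], [0.426, 0.362, -0.829, -0.114], [-0.604, -0.569, -0.558, 1.798], [0.0, 0.0, 0.0, 1.0]]
top [[540.5, 0.0, 313.1], [0.0, 540.5, 237.0], [0.0, 0.0, 1.0]] [-0.046  0.     0.     0.     0.   ] [[0.01, -1.0, 0.006, -0.021], [-0.999, -0.011, -0.05, 0.531], [0.05, -0.005, -0.999, 1.611], [0.0, 0.0, 0.0, 1.0]]
```

View pics/scene0.png

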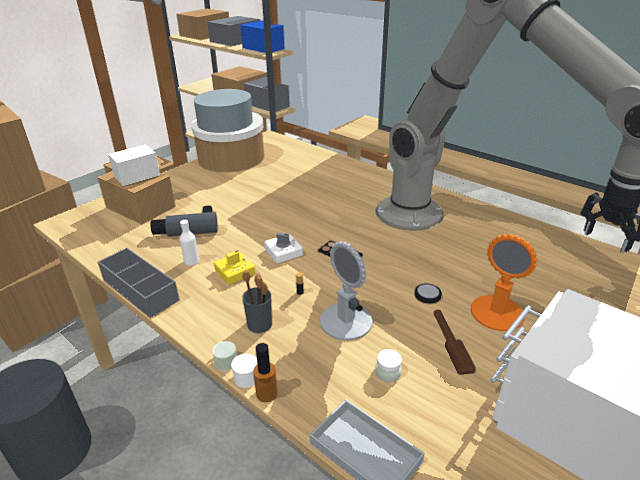

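View pics/top0.png

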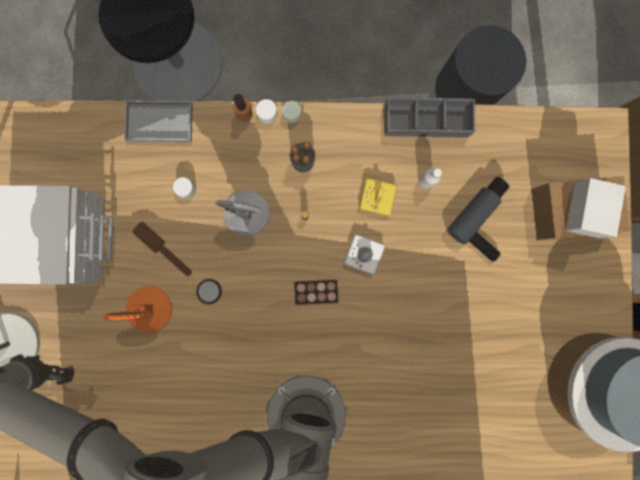

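Scene: target mirror (grey) stands at about (348,300), and the white dial box is at (284,248). In the top view, the mirror foot is at (247,213) and the dial box at (365,254). I'll zoom in on both.

```bash
cat > h.py <<'E'
import numpy as np,cv2
from bench import r
def ray(m,px):
    K=m["camera_matrix"];T=np.array(m["camera_from_world"])
    u=cv2.undistortPoints(np.array([[px]],float),np.array(K),np.array(m["D"]))[0,0]
    R=T[:3,:3];return -R.T@T[:3,3],R.T@np.array([u[0],u[1],1.])
def onz(m,px,z):
    c,d=ray(m,px);return c+d*(z-c[2])/d[2]
def tri(*mp):
    A=0;b=0
    for m,p in mp:
        c,d=ray(m,p);d=d/np.linalg.norm(d);P=np.eye(3)-np.outer(d,d);A=A+P;b=b+P@c
    X=np.linalg.solve(A,b)
    return X,[np.linalg.norm(proj(m,X)-p) for m,p in mp]
def proj(m,X):
    T=np.array(m["camera_from_world"])
    return cv2.projectPoints(np.array([X],float),cv2.Rodrigues(T[:3,:3])[0],T[:3,3],np.array(m["camera_matrix"]),np.array(m["D"]))[0][0,0]
E
python3 - <<'E'
import cv2,numpy as np
from h import *
s=cv2.imread("pics/scene0.png");t=cv2.imread("pics/top0.png")
f=lambda a,x,y,w,h:cv2.resize(a[y:y+h,x:x+w],(400,300),interpolation=cv2.INTER_CUBIC)
# scale 4
cv2.imwrite("pics/c1.png",np.vstack([np.hstack([f(t,200,175,100,75),f(t,320,220,100,75)]),np.hstack([f(s,305,235,80*4//3-6,75),f(s,240,215,100,75)])]))
m=r.camera_model("top")
print("foot",onz(m,(247,213),.014),"box",onz(m,(365,254),.035))
E
```

```text
foot [0.60125948 0.18425604 0.014     ] box [ 0.4811252  -0.16986516  0.035     ]
```

View pics/c1.png

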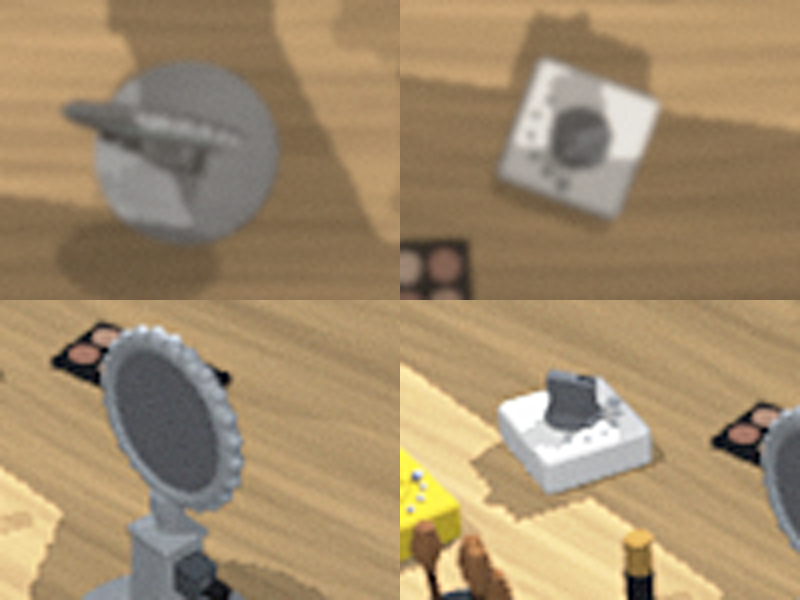

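Request:
arm_command(increments=[[[0, 0, 0.05], [0, 0, 0], 100], [[0, 0, 0.1], [0, 0, 0], 100], [[0, 0, 0.15], [0, 0, 0], 100], [[0.04, -0.04, 0.19], [0, 0, 0], 100], [[0.09, -0.09, 0.19], [0, 0, 0], 100], [[0.13, -0.13, 0.19], [0, 0, 0], 100], [[0.18, -0.17, 0.19], [0, 0, 0], 100], [[0.22, -0.21, 0.19], [0, 0, 0], 100], [[0.26, -0.25, 0.19], [0, 0, 0], 100], [[0.3, -0.29, 0.19], [0, 0, 0], 100]])

```text
clock: 1.1
tcp_pos: [0.4318, 0.411, 0.4064]
orientation: [2.509, 1.891, -0.001]
contact_force: [0.7, 0.7, -0.5]
grip_width: 0.0856
```

```bash
python3 - <<'E'
from h import *
o=r.get_obs();print({k:np.round(o[k],3) for k in("clock","tcp_pos","orientation","joints","contact_force")})
m=r.camera_model("wrist");np.set_printoptions(precision=3,suppress=True)
T=np.array(m["camera_from_world"]);print(m["camera_matrix"],m["D"],-T[:3,:3].T@T[:3,3],T[:3,:3])
print(cv2.Rodrigues(o["orientation"])[0])
for X in [(.6,.184,.014),(.6,.19,.25),(.48,-.17,.05)]:print(proj(m,X))
E
```

```text
{'clock': np.float64(1.1), 'tcp_pos': array([0.432, 0.411, 0.406]), 'orientation': array([ 2.509e+00,  1.891e+00, -1.000e-03]), 'joints': array([-1.011,  0.231,  0.184,  1.489, -0.042,  1.427,  0.466]), 'contact_force': array([ 0.669,  0.707, -0.474])}
[[376.122   0.    315.249]
 [  0.    376.122 241.472]
 [  0.      0.      1.   ]] [0.022 0.    0.    0.    0.   ] [0.359 0.432 0.564] [[ 0.275  0.961 -0.001]
 [ 0.919 -0.263  0.295]
 [ 0.283 -0.082 -0.956]]
[[ 0.275  0.961 -0.   ]
 [ 0.961 -0.275 -0.   ]
 [-0.    -0.    -1.   ]]
[210.082 318.017]
[153.148 429.746]
[-48.313 320.225]
```

Request:
arm_command(increments=[[[0.01, -0.01, 0.01], [0, 0, -0.147], 100], [[0.02, -0.03, 0.02], [0, 0, -0.293], 100], [[0.03, -0.05, 0.03], [0, 0, -0.44], 100], [[0.04, -0.07, 0.035], [0, 0, -0.586], 100], [[0.06, -0.09, 0.035], [0, 0, -0.733], 100], [[0.08, -0.11, 0.035], [0, 0, -0.88], 100], [[0.1, -0.13, 0.035], [0, 0, -1.026], 100], [[0.1, -0.13, 0.035], [0, 0, -1.173], 100], [[0.1, -0.13, 0.035], [0, 0, -1.32], 100], [[0.1, -0.13, 0.035], [0, 0, -1.466], 100]])

```text
clock: 2.1
tcp_pos: [0.5307, 0.2825, 0.4411]
orientation: [3.128, -0.283, -0.001]
contact_force: [-0.1, -0.4, -0.5]
grip_width: 0.0853
```

Request:
arm_command(increments=[[[0, 0, 0], [0, 0, 0], 100], [[0, 0, 0], [0, 0, 0], 100], [[0, 0, 0], [0, 0, 0], 100]])

```text
clock: 2.4
tcp_pos: [0.5307, 0.2829, 0.4415]
orientation: [3.13, -0.268, -0.0]
contact_force: [-0.2, 0.3, 0.3]
grip_width: 0.0853
```

```bash
cat >> h.py <<'E'
import pickle
def snap(n):
    m=r.camera_model("wrist");i=r.grab_frame("wrist");cv2.imwrite(f"pics/{n}.png",i);pickle.dump(m,open(f"pics/{n}.pkl","wb"));return m,i
def load(n): return pickle.load(open(f"pics/{n}.pkl","rb")),cv2.imread(f"pics/{n}.png")
E
python3 - <<'E'
from h import *
o=r.get_obs();print({k:np.round(o[k],3) for k in("clock","tcp_pos","orientation","joints","qvel")})
m,i=snap("w1")
for X in [(.6,.184,.014),(.6,.19,.25),(.48,-.17,.05)]:print(proj(m,X))
E
```

```text
{'clock': np.float64(2.4), 'tcp_pos': array([0.531, 0.283, 0.442]), 'orientation': array([ 3.13 , -0.268, -0.   ]), 'joints': array([-0.954,  0.242,  0.466,  1.425, -0.108,  1.5  , -0.662]), 'qvel': array([ 0.001, -0.001,  0.002, -0.002, -0.001, -0.001, -0.012])}
[368.87890417 229.30553098]
[399.74325749 285.81450849]
[330.98416638 432.08742694]
```

Request:
arm_command(increments=[[[-0.04, 0, 0], [0, 0, 0], 100], [[-0.08, 0, 0], [0, 0, 0], 100], [[-0.08, 0, 0], [0, 0, 0], 100], [[-0.08, 0, 0], [0, 0, 0], 100], [[-0.08, 0, 0], [0, 0, 0], 100], [[-0.08, 0, 0], [0, 0, 0], 100]])

```text
clock: 3.05
tcp_pos: [0.4517, 0.2825, 0.4415]
orientation: [3.129, -0.275, 0.001]
contact_force: [0.4, 0.4, 0.3]
grip_width: 0.0855
```

```bash
python3 - <<'E'
from h import *
o=r.get_obs();print({k:np.round(o[k],3) for k in("clock","tcp_pos","orientation","joints","qvel")})
m,i=snap("w2");_,j=load("w1")
cv2.imwrite("pics/v1.png",np.hstack([j[100:480,120:520],i[100:480,120:520]]))
for X in [(.6,.184,.014),(.6,.19,.25),(.48,-.17,.05)]:print(proj(m,X))
E
```

```text
{'clock': np.float64(3.05), 'tcp_pos': array([0.452, 0.283, 0.442]), 'orientation': array([ 3.129e+00, -2.750e-01,  1.000e-03]), 'joints': array([-1.059,  0.098,  0.427,  1.576, -0.04 ,  1.476, -0.805]), 'qvel': array([ 0.001,  0.004, -0.   ,  0.002,  0.001, -0.   , -0.005])}
[417.94504842 220.48630212]
[479.31018502 272.49150355]
[375.33270877 425.61806439]
```

View pics/v1.png

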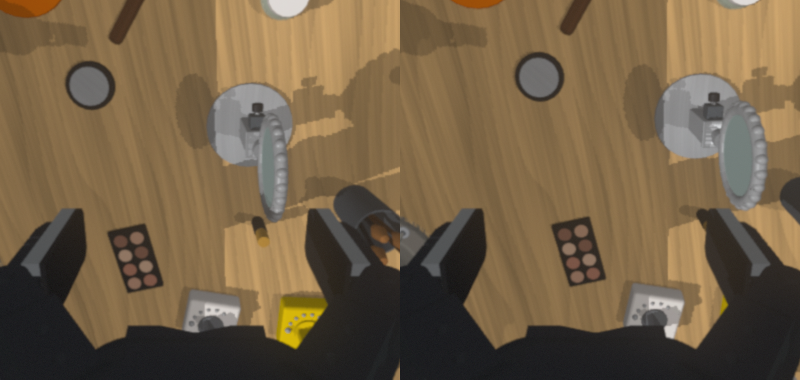

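v1: the mirror disc is edge-on, at (258..288, 113..220) in the left crop and (320..367, 100..210) in the right. The catch knob points up in the image (+y). I'll zoom to pick rim points.

```bash
python3 - <<'E'
from h import *
_,j=load("w1");_,i=load("w2")
f=lambda a,x,y:cv2.resize(a[y:y+150,x:x+100],(400,600),interpolation=cv2.INTER_CUBIC)
cv2.imwrite("pics/v2.png",np.hstack([f(j,325,180),f(i,415,180)]))
E
```

```text
(no output)
```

View pics/v2.png

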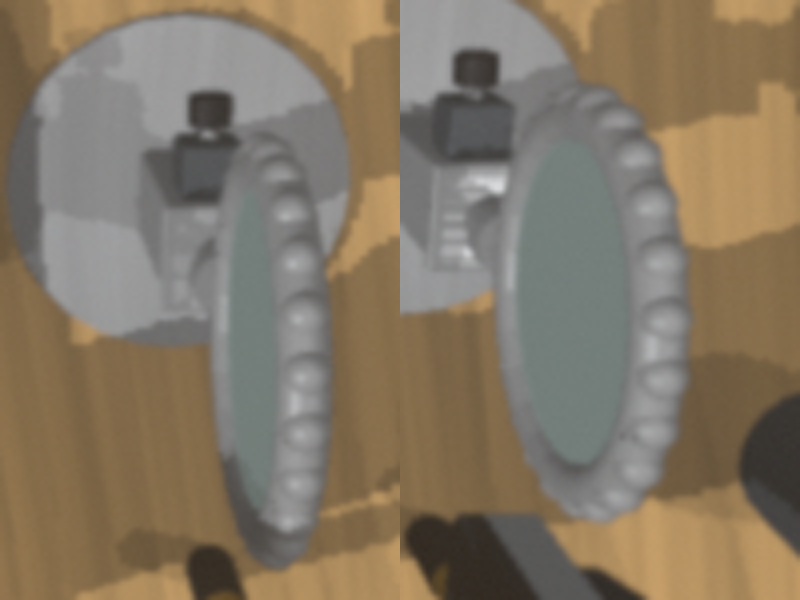

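```bash
python3 - <<'E'
from h import *
np.set_printoptions(precision=4,suppress=True)
C=[]
for n,x in(("w1",325),("w2",415)):
    m,i=load(n);h=cv2.cvtColor(i,cv2.COLOR_BGR2HSV)
    k=((h[...,0]>75)&(h[...,0]<100)&(h[...,1]>20)&(h[...,2]>90)).astype(np.uint8)
    k[:180]=0;k[330:]=0;k[:,:x]=0;k[:,x+100:]=0
    c=max(cv2.findContours(k,0,1)[0],key=cv2.contourArea);e=cv2.fitEllipse(c);print(n,e,cv2.contourArea(c));C.append((m,e[0]))
print("glass",tri(*C))
m1,m2=C[0][0],C[1][0]
P=lambda a,b:tri((m1,(325+a[0]/4,180+a[1]/4)),(m2,(415+b[0]/4,180+b[1]/4)))
A=P((270,138),(190,88));B=P((277,566),(205,520))
print(A,B,(A[0]+B[0])/2,B[0]-A[0],np.degrees(np.arctan2(*(A[0]-B[0])[:2])))
# disc top: rightmost rim bulge (nearest camera) ; foot ellipse centre
print("knob end",P((212,95),(75,52)))
print("foot centre from w1 edges",onz(m1,(325+178/4,180+180/4),.014), onz(m1,(325+5/4,180+185/4),.014),onz(m1,(325+352/4,180+180/4),.014),onz(m1,(325+182/4,180+14/4),.014),onz(m1,(325+180/4,180+346/4),.014))
E
```

```text
w1 ((386.97100830078125, 254.13368225097656), (8.030672073364258, 18.16863441467285), 177.4003143310547) 52.0
w2 ((457.41546630859375, 256.57281494140625), (24.02046775817871, 70.97278594970703), 176.4403076171875) 1275.5
glass (array([0.5966, 0.199 , 0.2017]), [np.float64(7.294821479580906), np.float64(7.386055263222376)])
(array([0.6125, 0.246 , 0.1807]), [np.float64(0.09795392457764095), np.float64(0.09920595637888673)]) (array([0.5935, 0.1359, 0.2249]), [np.float64(0.06405068688587906), np.float64(0.06505895026803471)]) [0.603  0.191  0.2028] [-0.0189 -0.1101  0.0442] 9.760825770477481
knob end (array([0.6117, 0.237 , 0.0733]), [np.float64(0.233002892145912), np.float64(0.23534583772756482)])
foot centre from w1 edges [0.6019 0.1909 0.014 ] [0.5331 0.2007 0.014 ] [0.6706 0.1791 0.014 ] [0.6119 0.2568 0.014 ] [0.5936 0.12   0.014 ]
```

```bash
python3 - <<'E'
from h import *
s=r.camera_model("scene");t=r.camera_model("top");w2,i=load("w2");w1,_=load("w1")
for z in(.24,.25,.26):print(z,proj(s,(.603,.19,z)))
d=np.array([.17,.985,0])*.06;c=np.array([.603,.19,.19]);n=np.array([.985,-.17,0])*.007
for s_ in(1,-1):print("horiz ends in top/w1/w2",[proj(m,c+s_*d).round(1) for m in(t,w1,w2)])
print("seen w1 ends",(392.5,214.5),(394.2,321.5),"w2",(462.5,202),(466.2,310))
print("w2 glass c pred",proj(w2,c-n),"seen 457.4,256.6; top seen ends (216,202),(260,210)")
print("scene/wrist top", tri((s,(342.5,241.7)),(t,(237,206))))
E
```

```text
0.24 [348.26919883 248.47102597]
0.25 [348.36387582 245.04906293]
0.26 [348.45935129 241.59473198]
horiz ends in top/w1/w2 [array([215.4, 202.2]), array([394.5, 213.7]), array([466.2, 200.7])]
horiz ends in top/w1/w2 [array([259.2, 210.2]), array([388.3, 310.8]), array([454.6, 300. ])]
seen w1 ends (392.5, 214.5) (394.2, 321.5) w2 (462.5, 202) (466.2, 310)
w2 glass c pred [453.95362394 252.41806423] seen 457.4,256.6; top seen ends (216,202),(260,210)
scene/wrist top (array([0.60047287, 0.17741624, 0.25314012]), [np.float64(2.456403026757377), np.float64(2.3122123188746997)])
```

Request:
arm_command(increments=[[[0.04, -0.025, -0.02], [0, 0, 0], 100], [[0.08, -0.05, -0.05], [0, 0, 0], 100], [[0.12, -0.075, -0.08], [0, 0, 0], 100], [[0.151, -0.093, -0.11], [0, 0, 0], 100], [[0.151, -0.093, -0.12], [0, 0, 0], 100], [[0.151, -0.093, -0.12], [0, 0, 0], 100], [[0.151, -0.093, -0.12], [0, 0, 0], 100]])

```text
clock: 3.8
tcp_pos: [0.6015, 0.1908, 0.322]
orientation: [-3.13, 0.272, 0.001]
contact_force: [0.7, 1.2, 1.3]
grip_width: 0.0856
```

```bash
python3 - <<'E'
from h import *
m,i=snap("w3");o=r.get_obs();print(o["tcp_pos"],o["orientation"])
cv2.imwrite("pics/w3c.png",i[200:480])
E
```

```text
[0.60159164 0.19141119 0.32286771] [-3.12859931e+00  2.69953403e-01 -1.37455462e-03]
```

View pics/w3c.png

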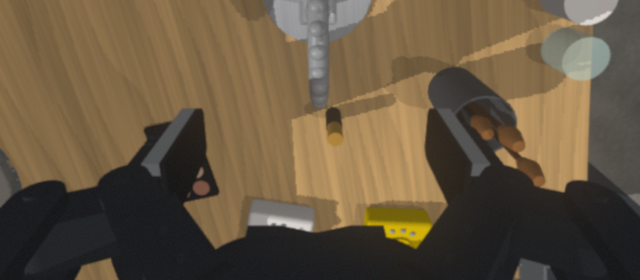

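w3c: the disc is edge-on at column ~317, vertical and centred between the jaws. I'll descend and grip.

Request:
arm_command(increments=[[[0, 0, -0.03], [0, 0, 0], 100], [[0, 0, -0.06], [0, 0, 0], 100], [[0, 0, -0.085], [0, 0, 0], 100], [[0, 0, -0.085], [0, 0, 0], 100]], newtons=60)

```text
clock: 4.25
tcp_pos: [0.5994, 0.1914, 0.2351]
orientation: [3.129, -0.269, -0.006]
contact_force: [-0.6, 0.3, -0.6]
grip_width: 0.0856
```

Request:
arm_command(increments=[[[0, 0, 0], [0, 0, 0], 0], [[0, 0, 0], [0, 0, 0], 0], [[0, 0, 0], [0, 0, 0], 0], [[0, 0, 0], [0, 0, 0], 0], [[0, 0, 0], [0, 0, 0], 0], [[0, 0, 0], [0, 0, 0], 0], [[0, 0, 0], [0, 0, 0], 0], [[0, 0, 0], [0, 0, 0], 0]], newtons=60)

```text
clock: 5.05
tcp_pos: [0.6018, 0.1898, 0.2366]
orientation: [3.13, -0.273, -0.0]
contact_force: [-0.5, 0.3, 0.0]
grip_width: 0.0001
```

Request:
arm_command(increments=[[[0, 0, 0], [0, 0, 0], 0], [[0, 0, 0], [0, 0, 0], 0]])

```text
clock: 5.25
tcp_pos: [0.6018, 0.1899, 0.2366]
orientation: [3.13, -0.273, -0.0]
contact_force: [0.3, 0.5, -0.6]
grip_width: 0.0002
```

The fingers closed to 0, so they missed the rim. I'll look again.

```bash
python3 - <<'E'
from h import *
m,i=snap("w4");s=r.grab_frame("scene");cv2.imwrite("pics/s4.png",s)
z=cv2.resize(s[200:340,270:430],(480,420),interpolation=cv2.INTER_CUBIC)
cv2.imwrite("pics/v4.png",np.hstack([z,i[60:480,160:480]]))
t=cv2.imwrite("pics/t4.png",r.grab_frame("top"))
E
```

```text
(no output)
```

View pics/v4.png

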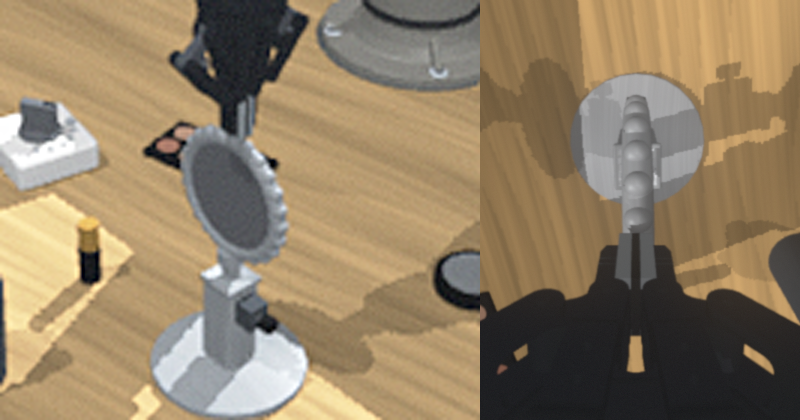

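```bash
python3 - <<'E'
from h import *
np.set_printoptions(precision=3,suppress=True)
o=r.get_obs();p=o["tcp_pos"];tip=p-[0,0,.017]
s=r.camera_model("scene");w,_=load("w4");t=r.camera_model("top")
off=np.array([160-480,60])
print("tip scene crop",(proj(s,tip)-[270,200])*3,"tip wrist crop",proj(w,tip)-off, "tcp",proj(w,p)-off)
d=np.array([.17,.985,0])*.06;c=np.array([.603,.19,.19])
for nm,X in dict(top=c+[0,0,.06],yp=c+d,ym=c-d,foot=[.603,.19,.014],sleeve=[.603,.19,.105]).items():
    print(nm,"scene",(proj(s,X)-[270,200])*3,"wrist",proj(w,X)-off)
print("foot w4",onz(w,np.array([637,137])+off,.014))
for a in(70,203):print(onz(w,np.array([637,a])+off,.014))
for n,m in(("w4",w),("cam now",r.camera_model("wrist"))):
  T=np.array(m["camera_from_world"]);print(n,-T[:3,:3].T@T[:3,3],T[2,:3])
E
```

```text
tip scene crop [235.053 165.271] tip wrist crop [636.875 221.619] tcp [636.988 236.341]
top scene [235.092 135.147] wrist [639.885 249.267]
yp scene [283.625 229.761] wrist [638.75   94.451]
ym scene [186.365 163.059] wrist [638.802 290.925]
foot scene [228.971 354.111] wrist [637.421 141.42 ]
sleeve scene [231.194 275.118] wrist [637.93  163.729]
foot w4 [0.603 0.195 0.014]
[0.615 0.259 0.014]
[0.591 0.124 0.014]
w4 [0.614 0.264 0.395] [-0.052 -0.292 -0.955]
cam now [0.614 0.264 0.395] [-0.052 -0.292 -0.955]
```

Request:
arm_command(increments=[[[0, 0, 0.004], [0, 0, 0], 0], [[0, 0, 0.008], [0, 0, 0], 0], [[0, 0, 0.008], [0, 0, 0], 0]])

```text
clock: 5.7
tcp_pos: [0.6023, 0.19, 0.2456]
orientation: [-3.129, 0.273, -0.002]
contact_force: [-0.2, -0.4, 0.7]
grip_width: 0.0
```

```bash
python3 - <<'E'
from h import *
_,a=load("w4");_,b=snap("w5");o=r.get_obs();print(o["tcp_pos"],o["contact_force"],o["moment"],o["grip_width"])
f=lambda a:cv2.resize(a[230:370,250:380],(390,420),interpolation=cv2.INTER_CUBIC)
cv2.imwrite("pics/v5.png",np.hstack([f(a),f(b)]))
E
```

```text
[0.60210893 0.18992761 0.24522965] [ 0.29128992 -0.07635168  0.42037872] [0.03037279 0.03360427 0.02301295] -2.1493866460115437e-05
```

View pics/v5.png

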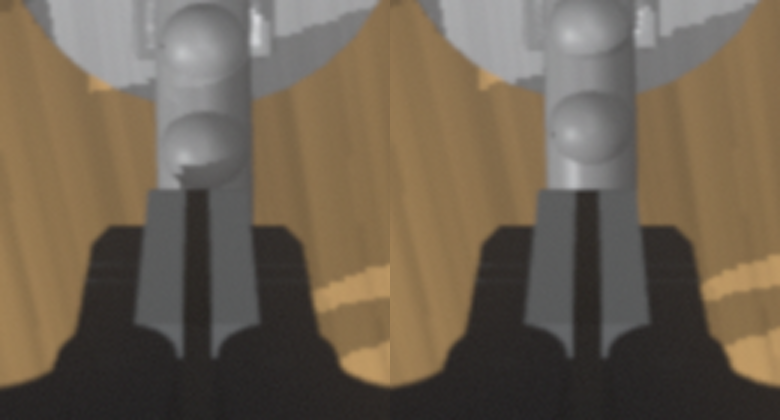

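v5: the shut fingertips end at the same image row before and after the lift. That puts them at z≈0.258, above the rim, so they closed over it. I'll open, go about 40 mm lower and close again.

Request:
arm_command(increments=[[[0, 0, 0.03], [0, 0, 0], 100], [[0, 0, 0.03], [0, 0, 0], 100], [[0, 0, 0.03], [0, 0, 0], 100], [[0, 0, 0.03], [0, 0, 0], 100], [[0, 0, 0.03], [0, 0, 0], 100], [[0, 0, 0.03], [0, 0, 0], 100], [[0, 0, 0.03], [0, 0, 0], 100]])

```text
clock: 6.45
tcp_pos: [0.6016, 0.1898, 0.2743]
orientation: [3.129, -0.273, -0.001]
contact_force: [0.2, 0.0, 0.3]
grip_width: 0.0856
```

Request:
arm_command(increments=[[[0, 0, -0.02], [0, 0, 0], 100], [[0, 0, -0.04], [0, 0, 0], 100], [[0, 0, -0.055], [0, 0, 0], 100], [[0, 0, -0.065], [0, 0, 0], 100], [[0, 0, -0.07], [0, 0, 0], 100], [[0, 0, -0.07], [0, 0, 0], 100]])

```text
clock: 7.05
tcp_pos: [0.6016, 0.1898, 0.2042]
orientation: [3.129, -0.273, -0.001]
contact_force: [0.3, -0.8, -0.1]
grip_width: 0.0855
```

```bash
python3 - <<'E'
from h import *
o=r.get_obs();print(o["clock"],o["tcp_pos"],o["contact_force"],o["grip_width"])
m,i=snap("w6");s=r.grab_frame("scene")
z=cv2.resize(s[180:320,270:430],(480,420),interpolation=cv2.INTER_CUBIC)
cv2.imwrite("pics/v6.png",np.hstack([z,i[60:480,160:480]]))
E
```

```text
7.05 [0.60163025 0.18979485 0.20421489] [ 0.2564773  -0.76951856 -0.12381658] 0.08547675613894097
```

View pics/v6.png

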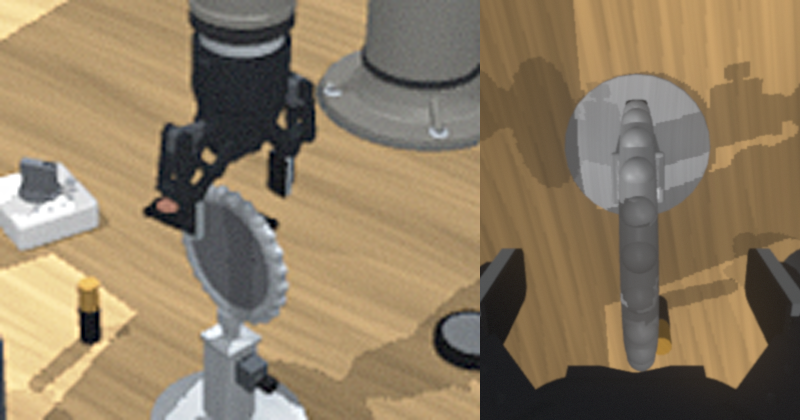

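Request:
arm_command(increments=[[[0, 0, 0], [0, 0, 0], 0], [[0, 0, 0], [0, 0, 0], 0], [[0, 0, 0], [0, 0, 0], 0], [[0, 0, 0], [0, 0, 0], 0], [[0, 0, 0], [0, 0, 0], 0], [[0, 0, 0], [0, 0, 0], 0], [[0, 0, 0], [0, 0, 0], 0], [[0, 0, 0], [0, 0, 0], 0]], newtons=60)

```text
clock: 7.95
tcp_pos: [0.6031, 0.1897, 0.2051]
orientation: [3.13, -0.271, 0.005]
contact_force: [5.4, -1.7, -2.0]
grip_width: 0.013
```

Gripped: width 13 mm. Now I'll lift in 3 mm steps while watching the force.

Request:
arm_command(increments=[[[0.001, 0, 0.0015], [0, 0, 0], 0], [[0.001, 0, 0.003], [0, 0, 0], 0], [[0.001, 0, 0.003], [0, 0, 0], 0]])

```text
clock: 8.25
tcp_pos: [0.6031, 0.1897, 0.2077]
orientation: [3.129, -0.272, 0.001]
contact_force: [4.3, -0.8, -2.8]
grip_width: 0.0133
```

Request:
arm_command(increments=[[[0, 0, 0.002], [0, 0, 0], 0], [[0, 0, 0.003], [0, 0, 0], 0]])

```text
clock: 8.45
tcp_pos: [0.603, 0.1896, 0.21]
orientation: [3.129, -0.273, 0.001]
contact_force: [7.8, -0.1, -11.6]
grip_width: 0.0133
```

Request:
arm_command(increments=[[[0, 0, 0.002], [0, 0, 0], 0], [[0, 0, 0.003], [0, 0, 0], 0]])

```text
clock: 8.65
tcp_pos: [0.6029, 0.1896, 0.2123]
orientation: [3.129, -0.273, 0.001]
contact_force: [9.7, 0.3, -8.5]
grip_width: 0.0132
```

Request:
arm_command(increments=[[[0, 0, 0.002], [0, 0, 0], 0], [[0, 0, 0.002], [0, 0, 0], 0]])

```text
clock: 8.85
tcp_pos: [0.603, 0.1896, 0.2143]
orientation: [3.129, -0.273, 0.001]
contact_force: [9.0, 0.0, -15.0]
grip_width: 0.0132
```

Request:
arm_command(increments=[[[0, 0, 0.002], [0, 0, 0], 0], [[0, 0, 0.002], [0, 0, 0], 0]])

```text
clock: 9.05
tcp_pos: [0.603, 0.1896, 0.2157]
orientation: [3.128, -0.273, 0.001]
contact_force: [10.1, 0.4, -15.0]
grip_width: 0.013
```

Request:
arm_command(increments=[[[0, 0, 0.002], [0, 0, 0], 0], [[0, 0, 0.002], [0, 0, 0], 0]])

```text
clock: 9.25
tcp_pos: [0.603, 0.1896, 0.219]
orientation: [3.129, -0.273, 0.001]
contact_force: [5.5, -1.3, -5.1]
grip_width: 0.0131
```

Request:
arm_command(increments=[[[0, 0, 0.002], [0, 0, 0], 0], [[0, 0, 0.002], [0, 0, 0], 0]])

```text
clock: 9.45
tcp_pos: [0.6031, 0.1897, 0.2218]
orientation: [3.13, -0.273, 0.001]
contact_force: [4.5, -0.6, -3.1]
grip_width: 0.0129
```

Request:
arm_command(increments=[[[0, 0, 0.002], [0, 0, 0], 0], [[0, 0, 0.002], [0, 0, 0], 0]])

```text
clock: 9.65
tcp_pos: [0.603, 0.1896, 0.2237]
orientation: [3.129, -0.273, 0.001]
contact_force: [6.0, -1.4, -4.7]
grip_width: 0.013
```

The first click came at z≈0.217 (about 12 mm of rise). Continuing.

Request:
arm_command(increments=[[[0, 0, 0.002], [0, 0, 0], 0], [[0, 0, 0.002], [0, 0, 0], 0]])

```text
clock: 9.85
tcp_pos: [0.603, 0.1896, 0.2253]
orientation: [3.129, -0.273, 0.001]
contact_force: [4.7, -0.8, -6.1]
grip_width: 0.0128
```

Request:
arm_command(increments=[[[0, 0, 0.002], [0, 0, 0], 0], [[0, 0, 0.002], [0, 0, 0], 0]])

```text
clock: 10.05
tcp_pos: [0.603, 0.1896, 0.2273]
orientation: [3.129, -0.273, 0.001]
contact_force: [7.5, -0.8, -7.5]
grip_width: 0.0131
```

Request:
arm_command(increments=[[[0, 0, 0.002], [0, 0, 0], 0], [[0, 0, 0.002], [0, 0, 0], 0]])

```text
clock: 10.25
tcp_pos: [0.603, 0.1896, 0.2288]
orientation: [3.129, -0.273, 0.001]
contact_force: [7.6, -0.7, -9.0]
grip_width: 0.013
```

Request:
arm_command(increments=[[[0, 0, 0.002], [0, 0, 0], 0], [[0, 0, 0.002], [0, 0, 0], 0]])

```text
clock: 10.45
tcp_pos: [0.603, 0.1896, 0.2305]
orientation: [3.129, -0.273, 0.001]
contact_force: [9.7, -0.3, -12.9]
grip_width: 0.0134
```

Request:
arm_command(increments=[[[0, 0, 0.002], [0, 0, 0], 0], [[0, 0, 0.002], [0, 0, 0], 0]])

```text
clock: 10.65
tcp_pos: [0.603, 0.1896, 0.233]
orientation: [3.129, -0.273, 0.001]
contact_force: [5.2, -1.3, -5.8]
grip_width: 0.0132
```

Request:
arm_command(increments=[[[0, 0, 0.002], [0, 0, 0], 0], [[0, 0, 0.002], [0, 0, 0], 0]])

```text
clock: 10.85
tcp_pos: [0.6031, 0.1897, 0.236]
orientation: [-3.13, 0.273, -0.001]
contact_force: [2.5, -1.7, 1.1]
grip_width: 0.0132
```

Request:
arm_command(increments=[[[0, 0, 0.002], [0, 0, 0], 0], [[0, 0, 0.002], [0, 0, 0], 0]])

```text
clock: 11.05
tcp_pos: [0.6031, 0.1897, 0.238]
orientation: [-3.13, 0.273, -0.001]
contact_force: [4.9, -1.2, -1.9]
grip_width: 0.0129
```

Request:
arm_command(increments=[[[0, 0, 0.002], [0, 0, 0], 0], [[0, 0, 0.002], [0, 0, 0], 0]])

```text
clock: 11.25
tcp_pos: [0.603, 0.1896, 0.2396]
orientation: [3.13, -0.273, 0.001]
contact_force: [4.8, -1.5, -4.8]
grip_width: 0.0132
```

The second click came at ≈0.232. Continuing.

Request:
arm_command(increments=[[[0, 0, 0.002], [0, 0, 0], 0], [[0, 0, 0.002], [0, 0, 0], 0]])

```text
clock: 11.45
tcp_pos: [0.603, 0.1896, 0.241]
orientation: [3.129, -0.273, 0.001]
contact_force: [7.6, -1.2, -7.7]
grip_width: 0.0129
```

Request:
arm_command(increments=[[[0, 0, 0.002], [0, 0, 0], 0], [[0, 0, 0.002], [0, 0, 0], 0]])

```text
clock: 11.65
tcp_pos: [0.6029, 0.1896, 0.2425]
orientation: [3.129, -0.273, 0.001]
contact_force: [8.5, -0.8, -11.0]
grip_width: 0.0133
```

Request:
arm_command(increments=[[[0, 0, 0.002], [0, 0, 0], 0], [[0, 0, 0.002], [0, 0, 0], 0]])

```text
clock: 11.85
tcp_pos: [0.6029, 0.1896, 0.2442]
orientation: [3.129, -0.273, 0.0]
contact_force: [9.6, -0.6, -13.8]
grip_width: 0.013
```

Request:
arm_command(increments=[[[0, 0, 0.002], [0, 0, 0], 0], [[0, 0, 0.002], [0, 0, 0], 0]])

```text
clock: 12.05
tcp_pos: [0.6029, 0.1896, 0.246]
orientation: [3.128, -0.273, 0.0]
contact_force: [10.5, 0.0, -15.1]
grip_width: 0.0132
```

Request:
arm_command(increments=[[[0, 0, 0.002], [0, 0, 0], 0], [[0, 0, 0.002], [0, 0, 0], 0]])

```text
clock: 12.25
tcp_pos: [0.603, 0.1896, 0.2483]
orientation: [3.129, -0.273, 0.0]
contact_force: [5.3, -2.1, -5.4]
grip_width: 0.013
```

Request:
arm_command(increments=[[[0, 0, 0.002], [0, 0, 0], 0], [[0, 0, 0.002], [0, 0, 0], 0]])

```text
clock: 12.45
tcp_pos: [0.603, 0.1897, 0.2519]
orientation: [3.13, -0.273, 0.001]
contact_force: [3.9, -1.5, 0.4]
grip_width: 0.0128
```

Request:
arm_command(increments=[[[0, 0, 0.002], [0, 0, 0], 0], [[0, 0, 0.002], [0, 0, 0], 0]])

```text
clock: 12.65
tcp_pos: [0.603, 0.1897, 0.2539]
orientation: [-3.13, 0.273, -0.001]
contact_force: [5.4, -1.3, -3.0]
grip_width: 0.013
```

The third click came at ≈0.247. Now the fourth.

Request:
arm_command(increments=[[[0, 0, 0.002], [0, 0, 0], 0], [[0, 0, 0.002], [0, 0, 0], 0]])

```text
clock: 12.85
tcp_pos: [0.603, 0.1896, 0.2551]
orientation: [3.129, -0.273, 0.001]
contact_force: [6.4, -0.9, -6.9]
grip_width: 0.0132
```

Request:
arm_command(increments=[[[0, 0, 0.002], [0, 0, 0], 0], [[0, 0, 0.002], [0, 0, 0], 0]])

```text
clock: 13.05
tcp_pos: [0.603, 0.1897, 0.2571]
orientation: [3.129, -0.273, 0.001]
contact_force: [10.4, -1.5, -7.7]
grip_width: 0.0129
```

Request:
arm_command(increments=[[[0, 0, 0.002], [0, 0, 0], 0], [[0, 0, 0.002], [0, 0, 0], 0]])

```text
clock: 13.25
tcp_pos: [0.603, 0.1896, 0.2591]
orientation: [3.129, -0.273, 0.001]
contact_force: [7.9, -0.6, -7.4]
grip_width: 0.0133
```

Request:
arm_command(increments=[[[0, 0, 0.002], [0, 0, 0], 0], [[0, 0, 0.002], [0, 0, 0], 0]])

```text
clock: 13.45
tcp_pos: [0.603, 0.1896, 0.2604]
orientation: [3.129, -0.273, 0.001]
contact_force: [8.7, -1.1, -9.7]
grip_width: 0.0133
```

Request:
arm_command(increments=[[[0, 0, 0.002], [0, 0, 0], 0], [[0, 0, 0.002], [0, 0, 0], 0]])

```text
clock: 13.65
tcp_pos: [0.6029, 0.1896, 0.2617]
orientation: [3.128, -0.273, 0.0]
contact_force: [9.7, -1.4, -14.5]
grip_width: 0.0128
```

Request:
arm_command(increments=[[[0, 0, 0.002], [0, 0, 0], 0], [[0, 0, 0.002], [0, 0, 0], 0]])

```text
clock: 13.85
tcp_pos: [0.6029, 0.1897, 0.2647]
orientation: [3.129, -0.273, 0.0]
contact_force: [8.2, -1.9, -8.6]
grip_width: 0.0132
```

Request:
arm_command(increments=[[[0, 0, 0.001], [0, 0, 0], 0], [[0, 0, 0.001], [0, 0, 0], 0]])

```text
clock: 14.05
tcp_pos: [0.603, 0.1897, 0.267]
orientation: [-3.13, 0.273, -0.001]
contact_force: [3.7, -1.2, 0.4]
grip_width: 0.0134
```

Request:
arm_command(increments=[[[0, 0, 0.001], [0, 0, 0], 0], [[0, 0, 0.001], [0, 0, 0], 0]])

```text
clock: 14.25
tcp_pos: [0.603, 0.1897, 0.2679]
orientation: [-3.13, 0.273, -0.001]
contact_force: [5.4, -0.8, -2.1]
grip_width: 0.0129
```

Request:
arm_command(increments=[[[0, 0, 0.0015], [0, 0, 0], 0], [[0, 0, 0.0015], [0, 0, 0], 0]])

```text
clock: 14.45
tcp_pos: [0.603, 0.1897, 0.2692]
orientation: [3.13, -0.273, 0.001]
contact_force: [5.7, -1.1, -3.8]
grip_width: 0.0132
```

Fourth notch passed at ≈0.2635, and the mirror now sits 5.5 mm above it. I'll lower gently to feel it seat, then release.

Request:
arm_command(increments=[[[0, 0, -0.002], [0, 0, 0], 0], [[0, 0, -0.002], [0, 0, 0], 0]])

```text
clock: 14.65
tcp_pos: [0.603, 0.1897, 0.2674]
orientation: [-3.13, 0.273, -0.001]
contact_force: [5.4, -1.9, -3.0]
grip_width: 0.0131
```

Request:
arm_command(increments=[[[0, 0, -0.002], [0, 0, 0], 0], [[0, 0, -0.002], [0, 0, 0], 0]])

```text
clock: 14.85
tcp_pos: [0.6031, 0.1897, 0.2669]
orientation: [-3.129, 0.273, -0.002]
contact_force: [0.7, -2.1, 6.2]
grip_width: 0.0131
```

Request:
arm_command(increments=[[[0, 0, -0.002], [0, 0, 0], 0], [[0, 0, -0.002], [0, 0, 0], 0]])

```text
clock: 15.05
tcp_pos: [0.6032, 0.1898, 0.2665]
orientation: [-3.128, 0.273, -0.002]
contact_force: [-3.2, -2.7, 15.7]
grip_width: 0.013
```

It's resting on the notch: the tool is pushed up with 15.7 N and z stays at 0.2667. I'll unload, open and rise.

Request:
arm_command(increments=[[[0, 0, 0.003], [0, 0, 0], 0], [[0, 0, 0.003], [0, 0, 0], 0], [[0, 0, 0.003], [0, 0, 0], 100], [[0, 0, 0.003], [0, 0, 0], 100], [[0, 0, 0.003], [0, 0, 0], 100], [[0, 0, 0.003], [0, 0, 0], 100], [[0, 0, 0.003], [0, 0, 0], 100], [[0, 0, 0.003], [0, 0, 0], 100], [[0, 0, 0.003], [0, 0, 0], 100]])

```text
clock: 15.95
tcp_pos: [0.6027, 0.1899, 0.2661]
orientation: [-3.13, 0.273, 0.0]
contact_force: [0.3, -0.3, -0.6]
grip_width: 0.0856
```

Request:
arm_command(increments=[[[0, 0, 0.03], [0, 0, 0], 100], [[0, 0, 0.07], [0, 0, 0], 100], [[0, 0, 0.12], [0, 0, 0], 100], [[0, 0, 0.15], [0, 0, 0], 100]])

```text
clock: 16.35
tcp_pos: [0.6035, 0.1897, 0.4202]
orientation: [-3.128, 0.274, -0.006]
contact_force: [1.4, 0.2, 0.7]
grip_width: 0.0854
```

```bash
python3 - <<'E'
from h import *
np.set_printoptions(precision=4,suppress=True)
o=r.get_obs();print(o["clock"],o["tcp_pos"],o["contact_force"],o["joints"])
t=r.grab_frame("top");cv2.imwrite("pics/t7.png",t);m=r.camera_model("top")
g=t[225:282,335:395];k=((g.min(2)>125)&(np.ptp(g,axis=2)<35)).astype(np.uint8)
s0=cv2.imread("pics/top0.png")
h=cv2.cvtColor(s0,cv2.COLOR_BGR2HSV);k=((h[...,1]<45)&(h[...,2]>110)).astype(np.uint8);k[:225]=0;k[282:]=0;k[:,:335]=0;k[:,395:]=0
c=max(cv2.findContours(k,0,1)[0],key=cv2.contourArea);R=cv2.minAreaRect(c);print(R)
B=[onz(m,p,.035) for p in cv2.boxPoints(R)];print(np.array(B),np.mean(B,0))
E
```

```text
16.35 [0.6035 0.1897 0.4202] [1.4037 0.1992 0.7198] [-0.7982  0.3151  0.5457  1.3971 -0.163   1.4699 -0.4331]
((364.25341796875, 254.15753173828125), (32.88856506347656, 32.18631362915039), 20.556047439575195)
[[ 0.4525 -0.1054  0.035 ]
 [ 0.5422 -0.1383  0.035 ]
 [ 0.5089 -0.2301  0.035 ]
 [ 0.4192 -0.1969  0.035 ]] [ 0.4807 -0.1677  0.035 ]
```

Request:
arm_command(increments=[[[-0.01, -0.04, 0], [0, 0, 0], 100], [[-0.03, -0.08, 0], [0, 0, 0], 100], [[-0.05, -0.12, 0], [0, 0, 0], 100], [[-0.07, -0.16, -0.01], [0, 0, 0], 100], [[-0.09, -0.2, -0.04], [0, 0, 0], 100], [[-0.1, -0.24, -0.07], [0, 0, 0], 100], [[-0.12, -0.27, -0.1], [0, 0, 0], 100], [[-0.123, -0.3, -0.13], [0, 0, 0], 100], [[-0.123, -0.32, -0.16], [0, 0, 0], 100], [[-0.123, -0.32, -0.16], [0, 0, 0], 100]])

```text
clock: 17.4
tcp_pos: [0.4764, -0.1326, 0.253]
orientation: [3.128, -0.281, -0.01]
contact_force: [-0.9, 0.1, 0.4]
grip_width: 0.0847
```

Request:
arm_command(increments=[[[0, 0, 0], [0, 0, 0], 100], [[0, 0, 0], [0, 0, 0], 100]])

```text
clock: 17.6
tcp_pos: [0.4809, -0.1291, 0.2573]
orientation: [-3.13, 0.27, -0.003]
contact_force: [0.4, 1.0, 0.5]
grip_width: 0.0855
```

```bash
python3 - <<'E'
from h import *
o=r.get_obs();print(o["tcp_pos"],o["orientation"],o["joints"]);m,i=snap("d1");print(proj(m,(.481,-.168,.073)))
E
```

```text
[ 0.48093602 -0.12912341  0.25728105] [-3.12954154e+00  2.70480733e-01 -2.89790364e-03] [-0.49934643  0.15473204  0.72174685  1.957976   -0.11716437  1.06818172
  0.10047278]
[322.9591821  249.12120349]
```

Request:
arm_command(increments=[[[-0.03, 0.03, 0], [0, 0, 0], 100], [[-0.05, 0.05, 0], [0, 0, 0], 100], [[-0.05, 0.05, 0], [0, 0, 0], 100], [[-0.05, 0.05, 0], [0, 0, 0], 100], [[-0.05, 0.05, 0], [0, 0, 0], 100]])

```text
clock: 18.15
tcp_pos: [0.431, -0.0803, 0.257]
orientation: [-3.13, 0.273, -0.003]
contact_force: [0.1, -0.1, 0.9]
grip_width: 0.0855
```

```bash
python3 - <<'E'
from h import *
o=r.get_obs();print(o["tcp_pos"],o["orientation"]);m,i=snap("d2");m1,j=load("d1")
O=[]
for mm,a in((m1,j),(m,i)):
    u=proj(mm,(.481,-.168,.055)).astype(int);print(u-[67,75]);x,y=u-[67,75];y=min(y,330)
    O.append(cv2.resize(a[y:y+150,x:x+134],(402,450),interpolation=cv2.INTER_CUBIC));print(x,y)
cv2.imwrite("pics/v8.png",np.hstack(O))
E
```

```text
[ 0.43096195 -0.08025426  0.25700029] [-3.12961419  0.27253575 -0.00327413]
[255 168]
255 168
[311 204]
311 204
```

View pics/v8.png

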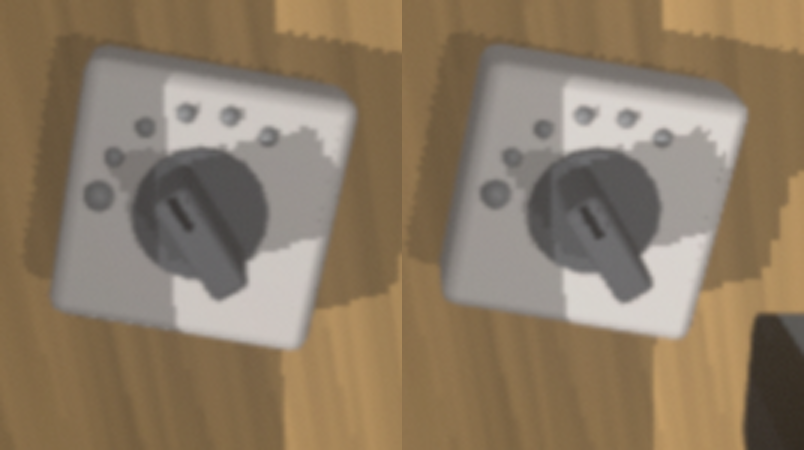

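v8: the largest pip (off) is at (98,195), with the others clockwise at (114,157), (145,127), (187,112), (231,116) and (268,136). The bar's mark runs (172,200)-(190,228) and appears to point at pip 2. Now I'll compute it.

```bash
python3 - <<'E'
from h import *
np.set_printoptions(precision=4,suppress=True)
m1,_=load("d1");m2,_=load("d2")
f1=lambda p:(255+p[0]/3,168+p[1]/3);f2=lambda p:(311+(p[0]-402)/3,204+p[1]/3)
P1=[(98,195),(114,157),(145,127),(187,112),(231,116),(268,136)];P2=[(495,194),(512,157),(543,129),(585,115),(627,119),(663,138)]
W=np.array([tri((m1,f1(a)),(m2,f2(b)))[0] for a,b in zip(P1,P2)]);print("pips tri z",W[:,2])
W=np.array([(onz(m1,f1(a),.036)+onz(m2,f2(b),.036))/2 for a,b in zip(P1,P2)])[:,:2]
A=np.c_[2*W,np.ones(6)];s=np.linalg.lstsq(A,(W**2).sum(1),rcond=None)[0];c=s[:2];print("axis",c,"r",np.sqrt(s[2]+c@c))
print("pip az deg",np.degrees(np.arctan2(*(W-c).T[::-1])))
T=lambda a,b:tri((m1,f1(a)),(m2,f2(b)))
q={k:T(*v) for k,v in dict(mk0=((172,200),(583,207)),mk1=((190,228),(603,237)),cr=((245,280),(652,285)),cb=((219,300),(625,303))).items()}
for k,v in q.items():print(k,v[0],np.round(v[1],1),"az z=.073:",onz(m1,f1(dict(mk0=(172,200),mk1=(190,228),cr=(245,280),cb=(219,300))[k]),.073))
e0=onz(m1,f1((181,214)),.073)[:2];e1=(onz(m1,f1((245,280)),.073)+onz(m1,f1((219,300)),.073))[:2]/2
d=e0-e1;print("bar az",np.degrees(np.arctan2(d[1],d[0])),"far end from axis",np.linalg.norm(e1-c),"mark",np.linalg.norm(e0-c),"centre via far end",e1+.02*d/np.linalg.norm(d))
E
```

```text
pips tri z [0.0379 0.0364 0.0362 0.0373 0.0366 0.0381]
axis [ 0.4802 -0.1688] r 0.03600142817748025
pip az deg [160.1842 136.0526 111.8925  87.2344  63.1755  39.5222]
mk0 [ 0.4735 -0.1524  0.0712] [0.2 0.2] az z=.073: [ 0.4735 -0.152   0.073 ]
mk1 [ 0.4778 -0.16    0.0799] [0. 0.] az z=.073: [ 0.4775 -0.1622  0.073 ]
cr [ 0.492  -0.1814  0.0763] [0. 0.] az z=.073: [ 0.492  -0.1826  0.073 ]
cb [ 0.4827 -0.1874  0.0743] [0. 0.] az z=.073: [ 0.4826 -0.1879  0.073 ]
bar az 112.8065880546393 far end from axis 0.01794914476368608 mark 0.012612388196348476 centre via far end [ 0.4796 -0.1668]
```

Dial axis (0.480, −0.1685), bar azimuth 112° = pip 2 (111.9°); pip 3 is at 87.2°. So it's on the second click and needs +0.42 clockwise. I'll align the jaws across the bar (turn +0.56) above it.

Request:
arm_command(increments=[[[0.02, -0.03, -0.02], [0, 0, 0.14], 100], [[0.04, -0.06, -0.05], [0, 0, 0.28], 100], [[0.049, -0.088, -0.09], [0, 0, 0.42], 100], [[0.049, -0.088, -0.12], [0, 0, 0.558], 100], [[0.049, -0.088, -0.147], [0, 0, 0.558], 100], [[0.049, -0.088, -0.147], [0, 0, 0.558], 100], [[0.049, -0.088, -0.147], [0, 0, 0.558], 100]])

```text
clock: 18.9
tcp_pos: [0.4787, -0.169, 0.1092]
orientation: [3.085, 0.593, -0.003]
contact_force: [0.2, 0.6, 0.6]
grip_width: 0.0859
```

Request:
arm_command(increments=[[[0, 0, -0.025], [0, 0, 0], 100], [[0, 0, -0.05], [0, 0, 0], 100], [[0, 0, -0.05], [0, 0, 0], 100]])

```text
clock: 19.2
tcp_pos: [0.4789, -0.1673, 0.0594]
orientation: [-3.083, -0.598, 0.001]
contact_force: [-0.6, -0.5, -0.6]
grip_width: 0.0851
```

Request:
arm_command(increments=[[[0, 0, -0.005], [0, 0, 0], 100], [[0, 0, -0.01], [0, 0, 0], 100], [[0, 0, -0.01], [0, 0, 0], 100]])

```text
clock: 19.5
tcp_pos: [0.4794, -0.168, 0.0499]
orientation: [3.084, 0.599, 0.002]
contact_force: [-1.0, -0.5, 0.3]
grip_width: 0.0854
```

```bash
python3 - <<'E'
from h import *
o=r.get_obs();print(o["clock"],o["tcp_pos"],o["orientation"],o["contact_force"])
m,i=snap("w9");s=r.grab_frame("scene");u=proj(r.camera_model("scene"),(.48,-.1685,.07)).astype(int);print(u)
x,y=u-[70,80]
cv2.imwrite("pics/v9.png",np.hstack([cv2.resize(s[y:y+140,x:x+140],(420,420),interpolation=cv2.INTER_CUBIC),i[60:480,130:510]]))
E
```

```text
19.5 [ 0.47942933 -0.16803836  0.04992456] [3.08366589e+00 5.99284342e-01 2.17871504e-03] [-0.9625931  -0.49528649  0.32593072]
[282 234]
```

View pics/v9.png

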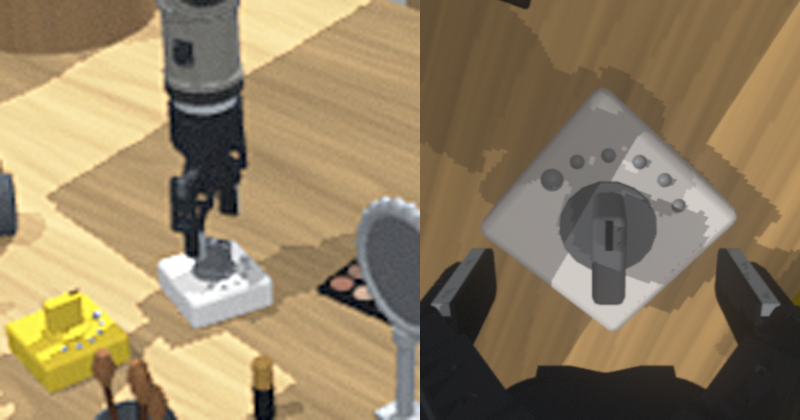

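v9: the bar is vertical and centred between the jaws (~column 608), and the fingertips are still near the bar's top. I'll go down 2 cm with force checks, then close.

Request:
arm_command(increments=[[[0, 0, -0.005], [0, 0, 0], 100], [[0, 0, -0.01], [0, 0, 0], 100], [[0, 0, -0.01], [0, 0, 0], 100]])

```text
clock: 19.9
tcp_pos: [0.4782, -0.1679, 0.0385]
orientation: [-3.083, -0.599, 0.002]
contact_force: [-1.4, -0.2, 0.1]
grip_width: 0.0855
```

Request:
arm_command(increments=[[[0, 0, -0.004], [0, 0, 0], 100], [[0, 0, -0.008], [0, 0, 0], 100], [[0, 0, -0.008], [0, 0, 0], 100]])

```text
clock: 20.2
tcp_pos: [0.4784, -0.168, 0.0306]
orientation: [-3.083, -0.599, 0.002]
contact_force: [0.4, 0.5, -0.0]
grip_width: 0.0852
```

Request:
arm_command(increments=[[[0, 0, 0], [0, 0, 0], 0], [[0, 0, 0], [0, 0, 0], 0], [[0, 0, 0], [0, 0, 0], 0], [[0, 0, 0], [0, 0, 0], 0], [[0, 0, 0], [0, 0, 0], 0], [[0, 0, 0], [0, 0, 0], 0], [[0, 0, 0], [0, 0, 0], 0], [[0, 0, 0], [0, 0, 0], 0]], newtons=40)

```text
clock: 21.0
tcp_pos: [0.4803, -0.1676, 0.0316]
orientation: [3.083, 0.601, 0.004]
contact_force: [4.2, 3.1, 0.6]
grip_width: 0.0129
```

Bar gripped (12.9 mm). Now I'll turn clockwise by 0.43.

Request:
arm_command(increments=[[[0, 0, 0], [0, 0, -0.1], 0], [[0, 0, 0], [0, 0, -0.2], 0], [[0, 0, 0], [0, 0, -0.3], 0], [[0, 0, 0], [0, 0, -0.4], 0], [[0, 0, 0], [0, 0, -0.44], 0], [[0, 0, 0], [0, 0, -0.44], 0], [[0, 0, 0], [0, 0, -0.44], 0]])

```text
clock: 21.7
tcp_pos: [0.4806, -0.1674, 0.0316]
orientation: [-3.14, 0.086, -0.004]
contact_force: [5.8, 3.3, 0.6]
grip_width: 0.013
```

Request:
arm_command(increments=[[[0, 0, 0], [0, 0, 0], 100], [[0, 0, 0], [0, 0, 0], 100], [[0, 0, 0], [0, 0, 0], 100], [[0, 0, 0], [0, 0, 0], 100], [[0, 0, 0], [0, 0, 0], 100], [[0, 0, 0], [0, 0, 0], 100], [[0, 0, 0], [0, 0, 0], 100]])

```text
clock: 22.4
tcp_pos: [0.4787, -0.1682, 0.0312]
orientation: [-3.14, 0.088, 0.0]
contact_force: [0.9, -1.2, 0.7]
grip_width: 0.0857
```

Request:
arm_command(increments=[[[0, 0, 0.03], [0, 0, 0], 100], [[0, 0, 0.07], [0, 0, 0], 100], [[0, 0, 0.12], [0, 0, 0], 100], [[0, 0, 0.17], [0, 0, 0], 100], [[0, 0.03, 0.21], [0, 0, 0], 100], [[0, 0.05, 0.22], [0, 0, 0], 100], [[0, 0.05, 0.22], [0, 0, 0], 100], [[0, 0.05, 0.22], [0, 0, 0], 100]])

```text
clock: 23.2
tcp_pos: [0.4786, -0.1178, 0.251]
orientation: [-3.14, 0.086, -0.0]
contact_force: [0.2, 0.7, 0.1]
grip_width: 0.0853
```

```bash
python3 - <<'E'
from h import *
o=r.get_obs();print(o["clock"],o["tcp_pos"],o["contact_force"])
m,i=snap("d9");s=r.grab_frame("scene");cv2.imwrite("pics/s9.png",s)
x,y=proj(m,(.48,-.1685,.055)).astype(int)-[67,75];print(x,y)
cv2.imwrite("pics/v10.png",np.hstack([cv2.resize(i[y:y+150,x:x+134],(402,450),interpolation=cv2.INTER_CUBIC),cv2.resize(s[190:340,285:417],(396,450),interpolation=cv2.INTER_CUBIC)]))
ms=r.camera_model("scene");print("top apex pred scene crop, rise .062:",[((proj(ms,(.603,.19,.25+z))-[285,190])*3).round() for z in(0,.045,.062,.075)])
E
```

```text
23.2 [ 0.4785741  -0.11782949  0.25101532] [0.19728563 0.71053079 0.12342404]
253 182
top apex pred scene crop, rise .062: [array([190., 165.]), array([191., 118.]), array([192.,  99.]), array([192.,  85.])]
```

View pics/v10.png

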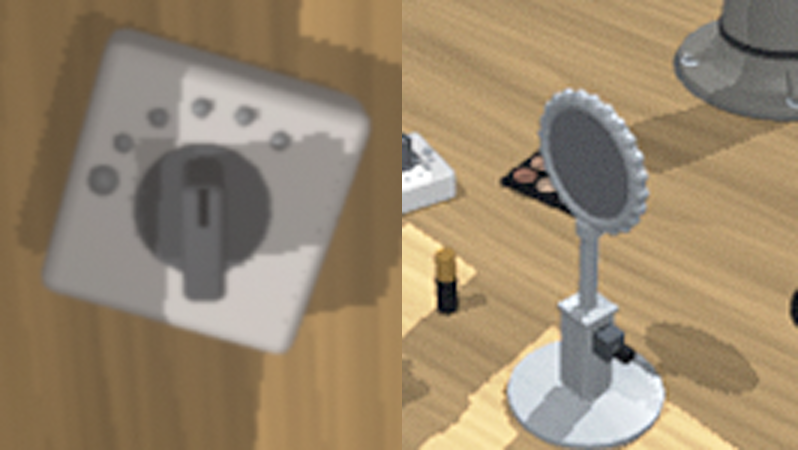

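v10: the dial's mark points at pip 3 (203,107). The mirror stands raised, rim top at crop row ~90, about what a 62 mm rise predicts. One numeric check before handing in.

```bash
python3 - <<'E'
from h import *
m,_=load("d9");f=lambda a:onz(m,(253+a[0]/3,182+a[1]/3),.073)
d=(f((203,207))-f((204,298)))[:2];az=np.degrees(np.arctan2(d[1],d[0]));ang=np.radians(160.2-az);print("bar az",az,"dial rad",ang)
t=r.grab_frame("top");t0=cv2.imread("pics/top0.png")
k=(cv2.absdiff(t,t0).max(2)>40).astype(np.uint8);print([(cv2.boundingRect(c)) for c in cv2.findContours(k,0,1)[0] if cv2.contourArea(c)>25])
if 1.15<ang<1.37: print(r.hand_in())
E
```

```text
bar az 87.71717941479866 dial rad 1.2650638703440862
[(331, 446, 11, 13), (288, 439, 34, 37), (296, 414, 40, 16), (333, 399, 23, 30), (0, 354, 272, 126), (309, 335, 25, 40), (321, 304, 27, 29), (380, 269, 9, 19), (336, 221, 62, 74), (70, 188, 7, 41), (31, 186, 39, 98), (235, 132, 39, 100), (324, 103, 21, 59), (193, 101, 47, 75), (69, 101, 121, 41), (251, 100, 58, 136)]
the job is handed in; nothing more can be done
None
```

The mirror now rests on its fourth notch and the dial is on its third click. Both are released, and I handed the job in at about 23 s of the 72 s allowed.

- **Mirror:** I counted four separate force drops while lifting, at about 12, 27, 42 and 58 mm of rise. Lowered gently afterwards, the column seated at about 62 mm and pushed up on the tool with 15.7 N. The scene picture after release agrees with that height. I saw no sign of a slip or a miscount, but I had no direct reading of the force on the notch.
- **Dial:** It started on the second click. I gripped it, turned it 0.44 rad clockwise and released it. The last wrist picture gives 1.265 rad against a target of 1.26, with the mark pointing at pip 3.
- **Disagreement:** My first grasp on the mirror closed on air. The fingertips seemed to sit about 30–38 mm higher than the stated tool frame implies. I worked lower after that, and both later grasps held at about 13 mm width.
- **Bystanders:** No contact showed in the force readings, and the pieces visible in the last picture had not moved. The automatic before/after comparison of the top view was inconclusive because the arm and its shadows had changed.

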